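# Set a gauge blade in a rack clamp

### The arm

A 6-joint arm with a two-finger parallel gripper is mounted at the origin on the work surface. World frame = base frame: x ahead of the robot, y to its left, z up, the work surface at z = 0. Lengths are in m, angles in rad, forces in N, time in s.
With the tool pointing down it reaches from about 0.3 to 0.775 m from the base axis. Payload 14.6 kg.
Tool frame: the origin (TCP) lies between the finger pads; the fingertips stand 14 mm ahead of it and the grasp point (between the pads) lies 5 mm behind it; z points along the fingers, y is the line along which they close (so a half turn about z gives the same grasp; the last joint's range is limited). The gripper opens to 94 mm and grips with 3 to 60 N. Pads are 16 mm wide; open, the fingers measure 119 mm over their backs; the gripper's body (75 mm by 177 mm) begins 78 mm behind the grasp point.
Start: joints at [-1.21, 0.3, 1.521, -0, 1.321, -0.067], TCP at [0.228, -0.5, 0.185] pointing down, gripper open.
Joint ranges: [-3.03, 3.03], [-0.79, 2.21], [0.23, 2.52], [-1.04, 4.18], [0, 3.07], [-2.55, 2.55]. Speed limits (rad/s): [2.22, 2.22, 2.57, 3.14, 3.14, 3.14].

### API

Orientations are given as [roll, pitch, yaw] about the fixed x, y, z axes, in that order (R = Rz(yaw) Ry(pitch) Rx(roll)).
In Python, from station import ctrl gives the robot as it stands. The module is installed in compiled form; this text tells all that it offers.
- The arm moves only by the tool move_arm, never from a script. Its argument "targets" is a list of rows, each a list of 7 numbers: the opening, from -1 (shut) to 1 (fully open), then the shift along the tool's x, y, z in units of 50 mm (1.0 is 50 mm), then the turn, a rotation vector about the tool's x, y, z in rad. A call has 1 to 12 rows; each row is the pose to reach, as a shift and turn from the pose commanded when the call began, along the tool's axes at that moment; what a row does not reach only later rows make up. A row lasts 1/10 s, in which the tool goes at most 50 mm and 8.59 degrees, less where a joint would pass 70% of its speed; a pose out of reach is approached as far as the arm can. A call with a gripper value outside its range is refused whole. The fingers move at their own pace and stop on an object; "grip_force" is the grip in N (left out, the last holds). Time passes only in rows, so rows that repeat a pose let the fingers close. It gives the time, the measured TCP pose, the force, the opening and the grip force at its end, in the units of the state.
- ctrl.get_obs(): the state, without advancing time (a new reading comes with each control period).
- ctrl.camera(name): name is "scene" or "top"; returns (picture, depth): 400x640x3 uint8, red, green, blue; 400x640 float32, m along the optical axis (not along the pixel's ray), 0 where there is no reading.
- ctrl.camera_params(name): a dict with "intrinsics" (3x3 intrinsics, pixels), "rvec" (rotation vector, rad) and "tvec" (3), from world to camera coordinates, as OpenCV has them. Camera axes: x right, y down, z forward; pixel columns grow to the right and rows downward; lengths in m; the calibration is good to about 2 mm. A picture is of the moment at which its call begins. camera_params takes no time and is no camera call.
- ctrl.hand_in(): hands the job in; it is judged then, once.
Trained networks look in the newest picture that a camera, given by its name, has taken for a name from the list of things; names that differ only in an ending like _2 or _b are one class to them, and where a whole thing is asked for, a point or a joint stands for the part that bears it (a point fixed in the world has none). Each returns a list of dicts, best first, with "score" (0 to 1); they miss things now and then, are a little off and sometimes report something else, mostly with a low value. They report only what shows in the picture. A call takes as long as a camera call. They do not tell look-alikes from the thing itself.
- ctrl.cut_out(camera, target): "region" (400x640 bool, what is visible of it) and "point" ([column, row] in pixels, amid what is visible of it).
- ctrl.tip_of(camera, target): "point" ([column, row] in pixels: a listed point, or the origin of a listed thing).
The state is a dict: "time_s": time; "qpos": joint angles; "joint_vel": joint speeds; "tau": joint torques, N m; "ee_pos": TCP position; "eef_rot": TCP orientation; "force": force on the tool from outside, world axes, zero at the start; "moment": the same for the moment, N m; "grip_width": finger opening in m; "grip_force": force on a finger pad.
Only numpy, scipy, OpenCV 4.12 (cv2) and the standard library are available. Lean on these libraries where they do the work, as an engineer would, in place of code of your own. Each camera call takes 0.05 s, during which the arm holds its last target. There are 200 camera calls.

### The job

On the van's fold-down bench, take the yellow setting gauge out of its stand and lower its blade into the gap between the two steel jaws of the open clamp, square with the jaws and centred, until its yellow stop plate rests on top of both jaws, ready for the jaws to be closed on it. Hold it all the way down rather than dropping it in, then let go; leave the green and the blue gauges in the stand.

Things in the scene. Friction and masses are not known exactly. Their poses are not given: they have to be found in the camera images.
- yellow_grip (a point): Centre of the grip of the loose, upright yellow gauge (0.15-0.3 kg). Grip 20 (x) by 36 (y) by 45 (z) mm; under it, 22.5 to 30.5 mm below this point, a yellow stop plate 52 by 60 by 8 mm; under that a steel blade 8 (x: thickness) by 40 (y: width) mm, 70 mm long, last 4 mm bevelled, its end 100.5 mm below this point. z up. Starts blade down in one of the stand's three slots, stop plate on the stand's top.
- green_grip (a point): Centre of the grip of the green gauge: same shape, size and axes as the yellow one, in another slot of the stand. The stand is a fixed grey block 80 by 270 by 76 mm high; its three slots, 17 by 49 mm, are 85 mm apart in a row along the gauges' y.
- blue_grip (a point): Centre of the grip of the blue gauge: same shape, size and axes as the yellow one, in another slot of the stand. Which gauge is in which slot varies.
- gap_mouth (a point): Middle of the gap's mouth, level with the jaw tops, 90 mm above the bench. The fixed clamp: a dark foot plate 150 (x) by 80 (y) mm with two upright steel jaws, its highest parts, each 20 mm thick, 60 mm wide. The gap is 22 mm across (x), 60 mm long (y), 78 mm deep, open above and at its ends. z up. Seated, the gauge's grip centre is 30.5 mm above this point; either way round will do.
Things that resemble listed ones, but are neither listed nor needed, are in the scene too. Of the things that look like the part that bears yellow_grip, the largest one is meant.

How it is judged:
By the outcome, as a careful person would: the job done as asked, in the order asked, and still so for the second after the job is handed in, with the robot touching nothing.
It also fails if it takes over 45 s, if anything falls off the work surface, if the arm or the gripper's body presses on something with over 40 N, if the wrist force passes 120 N, or if a joint passes its speed limit or range.

## Working session

There is one attempt and no reset: what is moved stays moved. The work goes in short steps, Python scripts to look and compute and a tool call to move; the robot and the scene stay as the last step left them, time stands still between calls to the robot, and variables do not carry over. Pictures are saved under pics/ and viewed, at most 10 in all, crops included, and the job is handed in when it is done.

Besides the shell and the picture viewer there is one more tool, called after "Emit:" as a command line: name --pt "numbers of a row" for each row, then --argument value for the rest. move_arm: Moves the arm, as the interface text tells. Its arguments: {"type":"object","properties":{"targets":{"type":"array"},"grip_force":{"type":"number"}},"required":["targets"]}

```bash
mkdir -p pics
cat > h.py <<'E'
import numpy as np, cv2
from station import ctrl
def cam(n):
    p=ctrl.camera_params(n); R=cv2.Rodrigues(np.array(p["rvec"],float))[0]
    return np.array(p["intrinsics"],float),R,np.array(p["tvec"],float).ravel()
def world(n,depth):
    K,R,t=cam(n); v,u=np.mgrid[0:400,0:640]
    c=np.stack([(u-K[0,2])/K[0,0]*depth,(v-K[1,2])/K[1,1]*depth,depth],-1)
    w=(c-t)@R; w[depth<=0]=np.nan; return w
def ray(n,px,z):
    K,R,t=cam(n); d=np.array([(px[0]-K[0,2])/K[0,0],(px[1]-K[1,2])/K[1,1],1])@R; o=-t@R
    return o+d*(z-o[2])/d[2]
E
python3 - <<'E'
from h import *
for n in("top","scene"):
    im,d=ctrl.camera(n); cv2.imwrite(f"pics/{n}0.png",im[...,::-1]); W=world(n,d); np.save(n+"0.npy",W)
    print(n,"campos",(-cam(n)[2]@cam(n)[1]).round(3))
    for g in("yellow_grip","green_grip","blue_grip","gap_mouth"):
        for r in ctrl.tip_of(n,g)[:3]: print("tip",g,round(r["score"],2),np.round(r["point"],1),ray(n,r["point"],.09 if g=="gap_mouth" else .1065).round(4))
        if g!="gap_mouth":
          for r in ctrl.cut_out(n,g)[:3]:
            w=W[r["region"]]; print("cut",g,round(r["score"],2),np.round(r["point"],1),r["region"].sum(),np.nanmedian(w,0).round(3),np.nanmax(w,0).round(3),np.nanmin(w,0).round(3))
print(ctrl.get_obs())
E
```

```text
top campos [0.385 0.053 0.875]
tip yellow_grip 0.97 [247.6 133.1] [0.6262 0.1811 0.1065]
tip yellow_grip 0.92 [260.8 193. ] [0.5024 0.1493 0.1065]
tip yellow_grip 0.76 [271.2 260.3] [0.369  0.1236 0.1065]
cut yellow_grip 0.79 [262.4 193.7] 740 [0.497 0.148 0.086] [0.532 0.184 0.133] [0.472 0.116 0.076]
cut yellow_grip 0.71 [260.4 267.1] 707 [0.35  0.153 0.023] [0.383 0.199 0.043] [ 0.312  0.109 -0.002]
cut yellow_grip 0.64 [258.2 128.8] 543 [0.657 0.167 0.024] [0.678 0.211 0.044] [0.634 0.122 0.005]
tip green_grip 0.59 [215.1 203.1] [0.4798 0.2393 0.1065]
cut green_grip 0.81 [220.  202.4] 719 [0.479 0.228 0.086] [0.513 0.267 0.134] [0.454 0.201 0.077]
tip blue_grip 0.64 [304.9 185.9] [0.519  0.0609 0.1065]
cut blue_grip 0.95 [300.7 187.1] 739 [0.517 0.067 0.086] [0.554 0.101 0.133] [0.492 0.033 0.075]
tip gap_mouth 0.89 [402.  191.4] [ 0.5151 -0.1414  0.09  ]
scene campos [ 1.125 -0.152  0.859]
tip yellow_grip 0.92 [387.9 194.4] [0.5105 0.1549 0.1065]
tip yellow_grip 0.84 [425.5 270.5] [0.7084 0.1603 0.1065]
tip yellow_grip 0.61 [356.3 171.1] [0.4278 0.1091 0.1065]
cut yellow_grip 0.
[... 647 characters left out ...]
   0.09  ]
{'time_s': 0.8, 'qpos': array([-1.20958819e+00,  2.99889829e-01,  1.52100254e+00, -4.99988978e-06,
        1.32069722e+00, -6.66057848e-02]), 'joint_vel': array([-1.18899405e-04, -9.40832338e-04,  3.39813843e-05,  5.02144774e-04,
        1.09416661e-03,  4.32781288e-04]), 'tau': array([ 1.56893489e-03, -5.31621695e+01, -3.52896559e+01,  7.09200162e-02,
        2.13343673e-02, -3.88781598e-05]), 'ee_pos': array([ 0.22817512, -0.50042496,  0.18495009]), 'eef_rot': array([3.14158992e+00, 5.03729341e-06, 4.27815164e-01]), 'force': array([ 0.71453572, -0.05302509, -0.19286999]), 'moment': array([0.03234799, 0.04395882, 0.07325088]), 'grip_force': 0.0, 'grip_width': 0.09417580326064241}
```

View pics/top0.png

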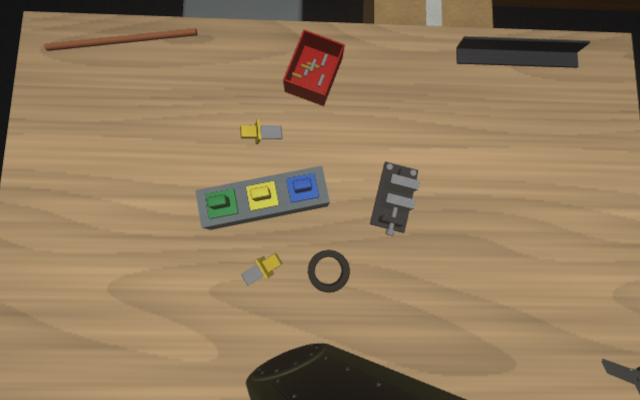

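View pics/scene0.png

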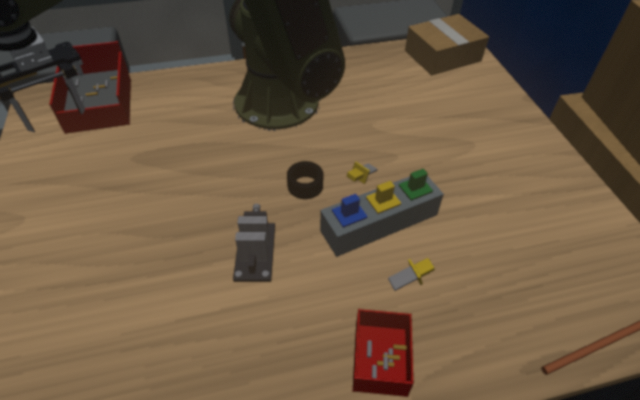

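Top view: the yellow gauge stands in the stand's middle slot at about (262,194), with green at (220,202) and blue at (302,187). The clamp jaws are at about (404,182) and (400,200). The small yellow gauges lying at (262,131) and (262,268) are decoys. Next I'll refine the poses from depth.

Run:
```python
from h import *
P={n:np.load(n+"0.npy").reshape(-1,3) for n in("top","scene")}
def box(p,name):
    r=cv2.minAreaRect((p[:,:2]*1000).astype(np.float32)); print(name,len(p),"c",np.round(r[0],1),"size",np.round(r[1],1),"ang",round(r[2],1),"z",np.median(p[:,2]).round(4))
def sel(p,c,r,z0,z1):
    return p[(np.hypot(p[:,0]-c[0],p[:,1]-c[1])<r)&(p[:,2]>z0)&(p[:,2]<z1)]
for n,p in P.items():
    p=p[~np.isnan(p).any(1)]
    for g,c in dict(y=(.505,.148),g=(.485,.23),b=(.52,.065)).items():
        box(sel(p,c,.035,.12,.14),n+g+"grip"); box(sel(p,c,.042,.0785,.092),n+g+"plate")
    box(sel(p,(.5,.148),.2,.07,.08)[lambda q=0:slice(None)] if 0 else sel(p,(.5,.148),.16,.068,.0785),n+"stand")
    c=sel(p,(.517,-.143),.09,.08,.13); box(c,n+"jaws all")
    u=sel(p,(.517,-.143),.09,.084,.096)
    # cluster
    m=np.zeros((400,400),np.uint8)
    ij=((u[:,:2]-np.array([.417,-.243]))*1000/2).astype(int); m[ij[:,0],ij[:,1]]=1
    m=cv2.morphologyEx(m,cv2.MORPH_CLOSE,np.ones((3,3)))
    k,l=cv2.connectedComponents(m)
    for i in range(1,k):
        q=u[l[ij[:,0],ij[:,1]]==i]
        if len(q)>20: box(q,n+f"jaw{i}")
    hi=sel(p,(.517,-.143),.1,.1,.3); print("above jaws",len(hi),hi[:5])
for n in P:
    im=cv2.imread(f"pics/{n}0.png"); 
    a=im[150:245,190:440] if n=="top" else im[160:290,220:450]
    cv2.imwrite(f"pics/{n}c.png",cv2.resize(a,None,fx=3.2,fy=3.2,interpolation=cv2.INTER_CUBIC))
```

```text
topygrip 194 c [501.7 149.9] size [20.  35.9] ang 12.3 z 0.1294
topyplate 564 c [504.6 147.5] size [75.1 80.9] ang 14.1 z 0.0846
topggrip 203 c [483.1 232.8] size [20.1 36.1] ang 10.5 z 0.1294
topgplate 534 c [483.8 226.5] size [74.9 75.8] ang 19.0 z 0.0844
topbgrip 188 c [520.3  67.3] size [19.9 36. ] ang 12.6 z 0.1295
topbplate 568 c [520.3  66.2] size [74.4 81.9] ang 20.9 z 0.0847
topstand 2427 c [502.1 150.5] size [ 80.5 270.3] ang 12.6 z 0.0766
topjaws all 603 c [ 516.9 -141.4] size [60.  62.6] ang 76.5 z 0.0911
topjaw1 288 c [ 496.6 -136.5] size [60.  20.4] ang 76.1 z 0.0912
topjaw2 289 c [ 537.5 -146.3] size [60.  20.2] ang 76.5 z 0.0912
above jaws 0 []
sceneygrip 155 c [503.4 149.9] size [20.4 36. ] ang 15.4 z 0.128
sceneyplate 372 c [504.1 150.8] size [70.6 76.1] ang 89.4 z 0.0836
sceneggrip 142 c [484.3 232.8] size [21.  35.2] ang 10.8 z 0.1281
scenegplate 343 c [493.2 227.8] size [79.2 55.9] ang 64.7 z 0.0839
scenebgrip 163 c [521.2  67.5] size [20.6 36.1] ang 15.0 z 0.1283
scenebplate 391 c [530.5  65.1] size [74.4 62.5] ang 76.2 z 0.0838
scenestand 1725 c [502.2 151.4] size [ 84.4 272.4] ang 12.5 z 0.0757
scenejaws all 613 c [ 518.  -141.6] size [60.2 63.6] ang 75.8 z 0.0896
scenejaw1 259 c [ 497.1 -136.4] size [60.  20.9] ang 77.0 z 0.0899
scenejaw2 280 c [ 538.4 -146.8] size [60.3 21.3] ang 75.6 z 0.0899
above jaws 0 []
```

View pics/topc.png

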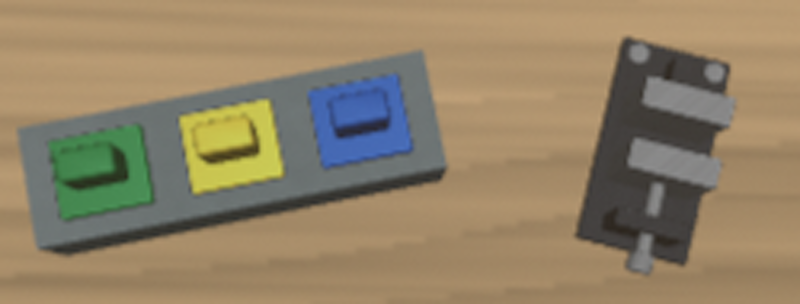

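Depth puts the yellow grip at (0.502, 0.150) with its x axis at +12.6°. The gap is at (0.517, -0.1415) with its x axis at -13.5°, and all the sizes match those given. I'll move above the yellow gauge with yaw 1.79, so the fingers close across its 20 mm thickness.

Emit:
move_arm --pt "1 10.39 -9.56 -0.6 0 0 -1.363" --pt "1 10.39 -9.56 -0.6 0 0 -1.363" --pt "1 10.39 -9.56 -0.6 0 0 -1.363" --pt "1 10.39 -9.56 -0.6 0 0 -1.363" --pt "1 10.39 -9.56 -0.6 0 0 -1.363" --pt "1 10.39 -9.56 -0.6 0 0 -1.363" --pt "1 10.39 -9.56 -0.6 0 0 -1.363" --pt "1 10.39 -9.56 -0.6 0 0 -1.363" --pt "1 10.39 -9.56 -0.6 0 0 -1.363" --pt "1 10.39 -9.56 -0.6 0 0 -1.363" --pt "1 10.39 -9.56 -0.6 0 0 -1.363" --pt "1 10.39 -9.56 -0.6 0 0 -1.363"

```text
time_s: 2.0
ee_pos: [0.4616, 0.0541, 0.2108]
eef_rot: [3.141, 0.0, 1.791]
force: [0.9, -0.7, 0.4]
grip_width: 0.0938
grip_force: 0.0
```

```bash
cat > go.py <<'E'
import sys
from h import *
from scipy.spatial.transform import Rotation as Ro
def go(x,y,z,yaw):
    o=ctrl.get_obs(); R=Ro.from_euler("xyz",o["eef_rot"]); T=Ro.from_euler("xyz",[np.pi,0,yaw])
    print("t",round(o["time_s"],2),"pos",o["ee_pos"].round(4),"rpy",np.round(o["eef_rot"],4),"F",o["force"].round(1),"w",round(o["grip_width"],4),"gf",round(o["grip_force"],1))
    print("row",(R.inv().apply(np.array([x,y,z])-o["ee_pos"])/.05).round(3),(R.inv()*T).as_rotvec().round(4))
go(*map(float,sys.argv[1:]))
E
python3 go.py .5022 .1499 .215 1.79
```

```text
t 2.0 pos [0.4616 0.0541 0.2108] rpy [3.1409e+00 2.0000e-04 1.7911e+00] F [ 0.9 -0.7  0.4] w 0.0938 gf 0.0
row [ 1.691  1.212 -0.084] [0.0007 0.0002 0.0011]
```

Emit:
move_arm --pt "1 1.6 1.1 0 0 0 0" --pt "1 1.6 1.1 0 0 0 0" --pt "1 1.6 1.1 0 0 0 0" --pt "1 1.6 1.1 0 0 0 0" --pt "1 1.6 1.1 0 0 0 0" --pt "1 1.6 1.1 0 0 0 0" --pt "1 1.6 1.1 0 0 0 0"

```text
time_s: 2.7
ee_pos: [0.4974, 0.1411, 0.2107]
eef_rot: [3.141, 0.0, 1.789]
force: [0.8, -0.5, -0.4]
grip_width: 0.0941
grip_force: 0.0
```

```bash
python3 go.py .5022 .1499 .104 1.79
```

```text
t 2.7 pos [0.4974 0.1411 0.2107] rpy [3.1411 0.     1.7894] F [ 0.8 -0.5 -0.4] w 0.0941 gf 0.0
row [0.151 0.132 2.135] [ 0.0005  0.     -0.0006]
```

Emit:
move_arm --pt "1 0.15 0.13 0.5 0 0 0" --pt "1 0.15 0.13 1.0 0 0 0" --pt "1 0.15 0.13 1.5 0 0 0" --pt "1 0.15 0.13 1.8 0 0 0" --pt "1 0.15 0.13 2.0 0 0 0" --pt "1 0.15 0.13 2.13 0 0 0" --pt "1 0.15 0.13 2.13 0 0 0" --pt "1 0.15 0.13 2.13 0 0 0"

```text
time_s: 3.5
ee_pos: [0.5024, 0.1507, 0.1046]
eef_rot: [3.141, 0.0, 1.791]
force: [0.5, 0.9, -0.6]
grip_width: 0.0943
grip_force: 0.0
```

```bash
python3 go.py .5022 .1499 .104 1.79
python3 - <<'E'
from h import *
im,d=ctrl.camera("scene"); cv2.imwrite("pics/s1.png",cv2.resize(im[100:290,250:500,::-1],None,fx=3,fy=3))
E
```

```text
t 3.5 pos [0.5024 0.1507 0.1046] rpy [3.1406 0.     1.7907] F [ 0.5  0.9 -0.6] w 0.0943 gf 0.0
row [-0.015 -0.008  0.012] [0.001  0.     0.0007]
```

View pics/s1.png

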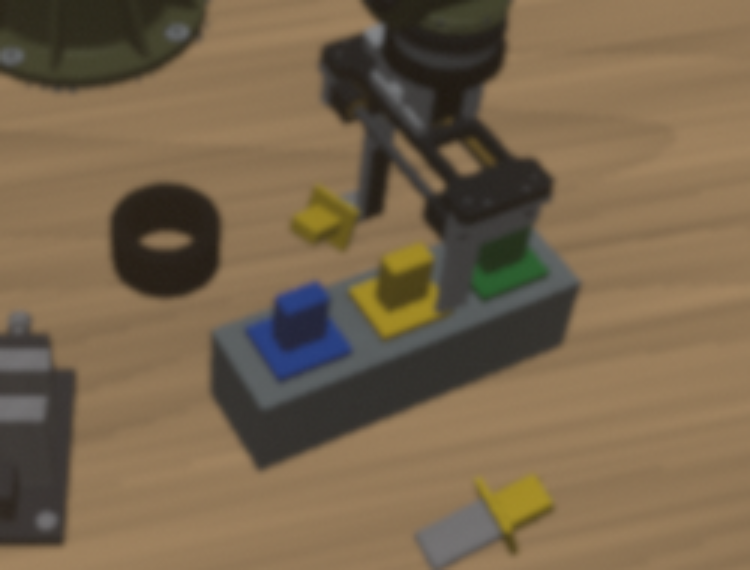

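The fingers look offset from the yellow grip in this view, so I'll check their actual 3D position with depth before gripping.

```bash
python3 - <<'E'
from h import *
o=ctrl.get_obs(); yaw=o["eef_rot"][2]; ty=np.array([np.sin(yaw),-np.cos(yaw),0])
for n in("scene","top"):
    im,d=ctrl.camera(n); W=world(n,d); np.save(n+"1.npy",W); K,R,t=cam(n)
    b=im[...,::-1].copy()
    for s in(.047,-.047,.0595,-.0595,0):
        for z in (.0905,.15):
            p=o["ee_pos"]+ty*s; p[2]=z
            c=R@p+t; q=K@c; q=q[:2]/q[2]; print(n,s,z,q.round(1))
            if abs(s)!=.0595: cv2.circle(b,tuple(int(v) for v in q.round()),1,(255,0,255),-1)
    a=b[110:290,270:490] if n=="scene" else b[110:290,190:410]
    cv2.imwrite(f"pics/{n}2.png",cv2.resize(a,None,fx=2,fy=2,interpolation=cv2.INTER_CUBIC))
a=cv2.imread("pics/scene2.png");b=cv2.imread("pics/top2.png");cv2.imwrite("pics/both2.png",np.vstack([np.hstack([a,b])])[:, :][:600,:])
W=np.load("scene1.npy")
for (u,v) in [(403,190),(402,198),(400,203),(405,180),(374,165),(373,170)]: print((u,v),W[v,u].round(3))
E
python3 -c "
import cv2;a=cv2.imread('pics/both2.png');print(a.shape);cv2.imwrite('pics/b2.png',cv2.resize(a,(800,int(a.shape[0]*800/a.shape[1]))))"
```

```text
scene 0.047 0.0905 [395.6 211.9]
scene 0.047 0.15 [399.4 193.2]
scene -0.047 0.0905 [373.  182.8]
scene -0.047 0.15 [375.6 163.8]
scene 0.0595 0.0905 [398.8 216. ]
scene 0.0595 0.15 [402.8 197.4]
scene -0.0595 0.0905 [370.2 179.1]
scene -0.0595 0.15 [372.6 160.1]
scene 0 0.0905 [384.  196.9]
scene 0 0.15 [387.1 178.1]
top 0.047 0.0905 [256.9 172.1]
top 0.047 0.15 [252.9 165.7]
top -0.047 0.0905 [265.2 216.5]
top -0.047 0.15 [261.8 213.5]
top 0.0595 0.0905 [255.8 166.3]
top 0.0595 0.15 [251.7 159.4]
top -0.0595 0.0905 [266.3 222.5]
top -0.0595 0.15 [263. 220.]
top 0 0.0905 [261.  194.1]
top 0 0.15 [257.3 189.4]
(403, 190) [0.561 0.161 0.173]
(402, 198) [0.562 0.162 0.15 ]
(400, 203) [0.522 0.182 0.084]
(405, 180) [0.586 0.147 0.231]
(374, 165) [0.456 0.138 0.146]
(373, 170) [0.458 0.136 0.133]
(360, 880, 3)
```

View pics/b2.png

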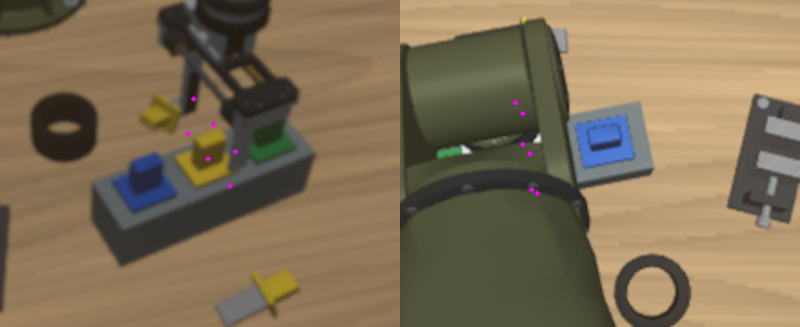

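In the scene view the fingertips (left crop, at about (240,165) and (187,112)) are well above the magenta points where I expected them. The tips are near z ≈ 0.135. I'll close the fingers partway, which touches nothing, and measure how the tips move.

Emit:
move_arm --pt "0 0 0 0 0 0 0" --pt "0 0 0 0 0 0 0" --pt "0 0 0 0 0 0 0" --pt "0 0 0 0 0 0 0" --pt "0 0 0 0 0 0 0" --pt "0 0 0 0 0 0 0" --grip_force 15

```text
time_s: 4.25
ee_pos: [0.5021, 0.1507, 0.1039]
eef_rot: [3.142, 0.0, 1.791]
force: [0.3, -1.2, 0.0]
grip_width: 0.0494
grip_force: 0.0
```

```bash
python3 go.py .5022 .1499 .104 1.79
python3 - <<'E'
from h import *
im,d=ctrl.camera("scene"); W=world("scene",d)
o=ctrl.get_obs(); yaw=o["eef_rot"][2]; ty=np.array([np.sin(yaw),-np.cos(yaw)]);tx=np.array([np.cos(yaw),np.sin(yaw)])
for nm,w in(("open",np.load("scene1.npy")),("half",W)):
    r=w[...,:2]-o["ee_pos"][:2]; a=r@ty; b=r@tx
    m=(abs(b)<.012)&(abs(a)<.07)&(w[...,2]>.088)&(w[...,2]<.23)&(abs(a)>.0135)
    for z in np.arange(.09,.23,.01):
        k=m&(abs(w[...,2]-z)<.005)
        for s in(1,-1):
            q=a[k&(a*s>0)]; q.size and print(nm,round(z,3),s,q.size,q.min().round(3),q.max().round(3))
cv2.imwrite("pics/s3.png",cv2.resize(im[100:290,270:500,::-1],None,fx=3,fy=3))
E
```

```text
t 4.25 pos [0.5021 0.1507 0.1039] rpy [3.1416 0.     1.7909] F [ 0.3 -1.2  0. ] w 0.0494 gf 0.0
row [-0.017 -0.001 -0.001] [0.     0.     0.0009]
open 0.13 1 11 0.048 0.059
open 0.13 -1 28 -0.057 -0.044
open 0.14 1 30 0.048 0.062
open 0.14 -1 32 -0.057 -0.045
open 0.15 1 34 0.05 0.061
open 0.15 -1 34 -0.056 -0.044
open 0.16 1 35 0.049 0.062
open 0.16 -1 35 -0.059 -0.045
open 0.17 1 36 0.049 0.061
open 0.17 -1 37 -0.059 -0.045
open 0.18 1 43 0.047 0.061
open 0.18 -1 30 -0.057 -0.045
open 0.19 1 24 0.055 0.061
open 0.19 -1 31 -0.059 -0.045
open 0.2 1 2 0.061 0.061
open 0.2 -1 22 -0.059 -0.045
open 0.21 -1 15 -0.053 -0.047
open 0.22 -1 11 -0.051 -0.047
open 0.23 -1 8 -0.05 -0.047
half 0.12 -1 1 -0.026 -0.026
half 0.13 1 11 0.024 0.037
half 0.13 -1 32 -0.035 -0.022
half 0.14 1 36 0.025 0.039
half 0.14 -1 28 -0.037 -0.024
half 0.15 1 30 0.028 0.039
half 0.15 -1 33 -0.035 -0.023
half 0.16 1 37 0.026 0.039
half 0.16 -1 35 -0.036 -0.023
half 0.17 1 27 0.026 0.039
half 0.17 -1 32 -0.035 -0.023
half 0.18 1 18 0.026 0.039
half 0.18 -1 32 -0.037 -0.023
half 0.19 1 21 0.027 0.038
half 0.19 -1 28 -0.036 -0.024
half 0.2 1 18 0.027 0.039
half 0.2 -1 20 -0.036 -0.024
half 0.21 -1 15 -0.036 -0.025
half 0.22 -1 13 -0.028 -0.024
half 0.23 -1 7 -0.028 -0.026
```

View pics/s3.png

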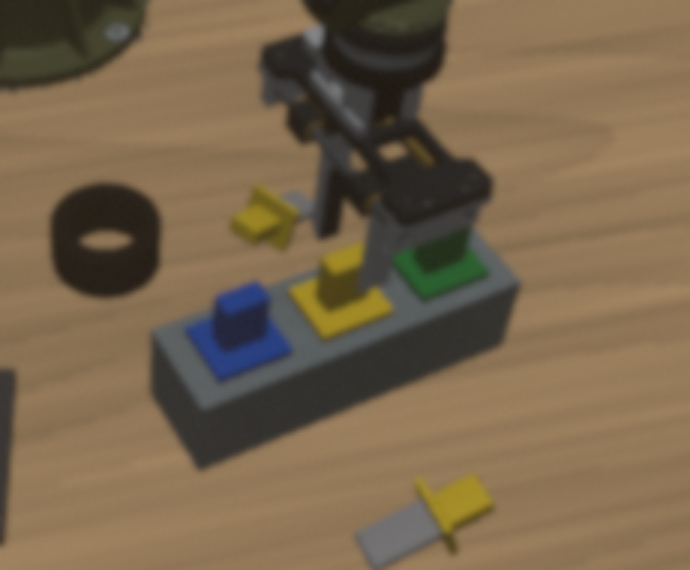

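Run:
```python
from h import *
p0=np.array([.2282,-.5004,.185])
im,d=ctrl.camera("scene"); W=world("scene",d); o=ctrl.get_obs()
for nm,w,p,yaw,lo in(("start",np.load("scene0.npy"),p0,.428,.02),("now",W,o["ee_pos"],o["eef_rot"][2],.1)):
    ty=np.array([np.sin(yaw),-np.cos(yaw)]);tx=np.array([np.cos(yaw),np.sin(yaw)])
    r=w[...,:2]-p[:2]; a=r@ty; b=r@tx; dz=w[...,2]-p[2]
    A=(.044,.063) if nm=="start" else (.021,.042)
    for s in(1,-1):
        m=(a*s>A[0])&(a*s<A[1])&(abs(b)<.04)&(w[...,2]>lo)&(dz<.06)
        print(nm,s,m.sum(),"dz min/5%",np.percentile(dz[m],[0,1,5,20]).round(4),"b",np.percentile(b[m],[2,50,98]).round(4),"a",np.percentile(a[m],[2,50,98]).round(4))
        for z in np.arange(-.02,.06,.005): print(round(z,3),(m&(abs(dz-z)<.0025)).sum(),end="; ")
        print()
```

```text
start 1 103 dz min/5% [0.0209 0.0231 0.0255 0.032 ] b [0.0061 0.009  0.0124] a [0.0464 0.052  0.058 ]
-0.02 0; -0.015 0; -0.01 0; -0.005 0; 0.0 0; 0.005 0; 0.01 0; 0.015 0; 0.02 1; 0.025 9; 0.03 13; 0.035 14; 0.04 16; 0.045 12; 0.05 14; 0.055 17; 
start -1 105 dz min/5% [0.0198 0.0224 0.0256 0.0313] b [-0.0051  0.0091  0.0128] a [-0.0595 -0.0527 -0.0477]
-0.02 0; -0.015 0; -0.01 0; -0.005 0; 0.0 0; 0.005 0; 0.01 0; 0.015 0; 0.02 2; 0.025 6; 0.03 17; 0.035 6; 0.04 19; 0.045 16; 0.05 15; 0.055 14; 
now 1 110 dz min/5% [0.024  0.0241 0.0286 0.0336] b [-0.0102 -0.0055  0.0085] a [0.0265 0.035  0.0374]
-0.02 0; -0.015 0; -0.01 0; -0.005 0; 0.0 0; 0.005 0; 0.01 0; 0.015 0; 0.02 0; 0.025 5; 0.03 13; 0.035 15; 0.04 18; 0.045 16; 0.05 19; 0.055 19; 
now -1 124 dz min/5% [0.0206 0.0213 0.0226 0.0298] b [-0.0102 -0.0039  0.0083] a [-0.0345 -0.0245 -0.0223]
-0.02 0; -0.015 0; -0.01 0; -0.005 0; 0.0 0; 0.005 0; 0.01 0; 0.015 0; 0.02 4; 0.025 15; 0.03 14; 0.035 19; 0.04 15; 0.045 15; 0.05 20; 0.055 16;
```

The tips sit consistently about 21 mm above the reported TCP, at the start pose as well as here. The text puts them 14 mm below it, so the reported z is about 35 mm low; lateral agrees. I'll go by the measured tips and lower 34 mm more, so they end about 6 mm above the stop plate, then grip.

Emit:
move_arm --pt "0 0 0 0.25 0 0 0" --pt "0 0 0 0.45 0 0 0" --pt "0 0 0 0.6 0 0 0" --pt "0 0 0 0.68 0 0 0" --pt "0 0 0 0.68 0 0 0" --pt "0 0 0 0.68 0 0 0" --grip_force 25

```text
time_s: 4.95
ee_pos: [0.5022, 0.1508, 0.0701]
eef_rot: [3.141, -0.0, 1.791]
force: [0.7, -0.4, 0.1]
grip_width: 0.0472
grip_force: 0.0
```

```bash
python3 go.py .5022 .1499 .07 1.79
python3 - <<'E'
from h import *
im,d=ctrl.camera("scene")
cv2.imwrite("pics/s4.png",cv2.resize(im[140:260,300:460,::-1],None,fx=4,fy=4,interpolation=cv2.INTER_CUBIC))
E
```

```text
t 4.95 pos [0.5022 0.1508 0.0701] rpy [ 3.1414 -0.      1.7908] F [ 0.7 -0.4  0.1] w 0.0472 gf 0.0
row [-0.017 -0.004  0.001] [ 0.0002 -0.      0.0008]
```

View pics/s4.png

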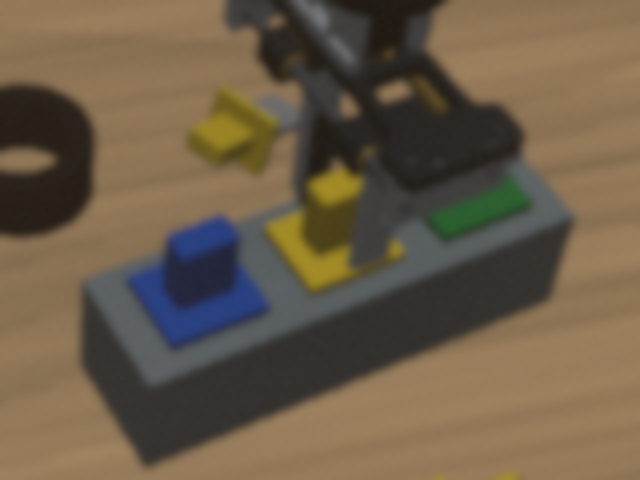

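The fingers now straddle the yellow grip, with the front tip at about (365,262), just above its plate. Closing.

Emit:
move_arm --pt "-1 0 0 0 0 0 0" --pt "-1 0 0 0 0 0 0" --pt "-1 0 0 0 0 0 0" --pt "-1 0 0 0 0 0 0" --pt "-1 0 0 0 0 0 0" --pt "-1 0 0 0 0 0 0" --pt "-1 0 0 0 0 0 0" --pt "-1 0 0 0 0 0 0" --grip_force 25

```text
time_s: 5.8
ee_pos: [0.5021, 0.1507, 0.07]
eef_rot: [3.142, -0.0, 1.791]
force: [-1.4, -0.5, 2.6]
grip_width: 0.0202
grip_force: 25.0
```

Grip width is 20.2 mm at 25 N, so it has the gauge. Lifting.

Emit:
move_arm --pt "-1 0 0 -0.1 0 0 0" --pt "-1 0 0 -0.3 0 0 0" --pt "-1 0 0 -0.6 0 0 0" --pt "-1 0 0 -1.0 0 0 0" --pt "-1 0 0 -1.4 0 0 0" --pt "-1 0 0 -1.8 0 0 0" --pt "-1 0 0 -2.2 0 0 0" --pt "-1 0 0 -2.6 0 0 0" --pt "-1 0 0 -2.9 0 0 0" --pt "-1 0 0 -3.1 0 0 0" --pt "-1 0 0 -3.1 0 0 0" --pt "-1 0 0 -3.1 0 0 0"

```text
time_s: 7.0
ee_pos: [0.5018, 0.1507, 0.2244]
eef_rot: [-3.141, 0.0, 1.791]
force: [0.4, 0.2, -2.9]
grip_width: 0.0202
grip_force: 25.0
```

```bash
python3 go.py .5172 -.1415 .225 1.335
python3 - <<'E'
from h import *
im,d=ctrl.camera("scene"); W=world("scene",d)
hsv=cv2.cvtColor(im,cv2.COLOR_RGB2HSV)
m=(hsv[...,0]>20)&(hsv[...,0]<35)&(hsv[...,1]>150)&(W[...,2]>.15)
w=W[m]; print(m.sum(),"z",np.percentile(w[:,2],[2,50,98]).round(4),np.median(w,0).round(3))
E
```

```text
t 7.0 pos [0.5018 0.1507 0.2244] rpy [-3.1409  0.      1.7909] F [ 0.4  0.2 -2.9] w 0.0202 gf 25.0
row [-5.769 -0.976 -0.011] [-7.000e-04  2.000e-04  4.559e-01]
559 z [0.2335 0.239  0.2838] [0.513 0.137 0.239]
```

Emit:
move_arm --pt "-1 -0.3 -0.05 0 0 0 0.02" --pt "-1 -0.8 -0.14 0 0 0 0.06" --pt "-1 -1.4 -0.24 0 0 0 0.11" --pt "-1 -2.0 -0.34 0 0 0 0.16" --pt "-1 -2.6 -0.44 0 0 0 0.21" --pt "-1 -3.2 -0.54 0 0 0 0.25" --pt "-1 -3.8 -0.64 0 0 0 0.3" --pt "-1 -4.4 -0.74 0 0 0 0.35" --pt "-1 -5.0 -0.85 0 0 0 0.4" --pt "-1 -5.5 -0.93 0 0 0 0.44" --pt "-1 -5.77 -0.98 0 0 0 0.456" --pt "-1 -5.77 -0.98 0 0 0 0.456"

```text
time_s: 8.25
ee_pos: [0.5168, -0.143, 0.2243]
eef_rot: [-3.141, 0.0, 1.333]
force: [-0.0, 0.7, -2.6]
grip_width: 0.0198
grip_force: 25.0
```

Emit:
move_arm --pt "-1 0 0 0 0 0 0" --pt "-1 0 0 0 0 0 0" --pt "-1 0 0 0 0 0 0"

```text
time_s: 8.55
ee_pos: [0.5173, -0.1407, 0.225]
eef_rot: [3.142, -0.0, 1.336]
force: [-0.5, 0.1, -2.5]
grip_width: 0.0199
grip_force: 25.0
```

```bash
python3 go.py .5172 -.1415 .225 1.335
python3 - <<'E'
from h import *
im,d=ctrl.camera("scene"); W=world("scene",d); np.save("scene5.npy",W)
o=ctrl.get_obs(); yaw=o["eef_rot"][2]; ty=np.array([np.sin(yaw),-np.cos(yaw)]);tx=np.array([np.cos(yaw),np.sin(yaw)])
hsv=cv2.cvtColor(im,cv2.COLOR_RGB2HSV)
m=(hsv[...,0]>20)&(hsv[...,0]<35)&(hsv[...,1]>120)&(W[...,2]>.2)
r=W[...,:2]-o["ee_pos"][:2]
print("z",np.percentile(W[m][:,2],[2,50,98]).round(4),"plate a",np.percentile((r@ty)[m],[1,99]).round(4),"b",np.percentile((r@tx)[m],[1,99]).round(4))
# plate outline
pl=m&(abs(W[...,2]-.239)<.005); print(cv2.minAreaRect((W[pl][:,:2]*1000).astype(np.float32)))
# blade: points below the plate
bl=(W[...,2]>.14)&(W[...,2]<.225)&(np.hypot(r[...,0],r[...,1])<.05)
print("blade",bl.sum())
for z in(.165,.18,.195,.21):
    k=bl&(abs(W[...,2]-z)<.007); print(z,k.sum(),"a",np.median((r@ty)[k]).round(4),"b",np.percentile((r@tx)[k],[3,50,97]).round(4),"z min",np.nanmin(W[bl][:,2]).round(4))
cv2.imwrite("pics/s5.png",cv2.resize(im[100:300,180:380,::-1],None,fx=3,fy=3,interpolation=cv2.INTER_CUBIC))
E
```

```text
t 8.55 pos [ 0.5173 -0.1407  0.225 ] rpy [ 3.1416e+00 -1.0000e-04  1.3362e+00] F [-0.5  0.1 -2.5] w 0.0199 gf 25.0
row [-0.017  0.003 -0.   ] [ 0.     -0.0001  0.0012]
z [0.2077 0.2392 0.2708] plate a [-0.0247  0.0285] b [-0.0287  0.0298]
((518.0866088867188, -140.4872283935547), (60.23291015625, 54.216148376464844), 76.18086242675781)
blade 331
0.165 44 a 0.0032 b [-0.0179  0.0013  0.0203] z min 0.1655
0.18 102 a 0.0038 b [-0.0184  0.0003  0.0198] z min 0.1655
0.195 109 a 0.0035 b [-0.0181  0.0003  0.0202] z min 0.1655
0.21 46 a 0.0037 b [-0.0181  0.0025  0.02  ] z min 0.1655
```

View pics/s5.png

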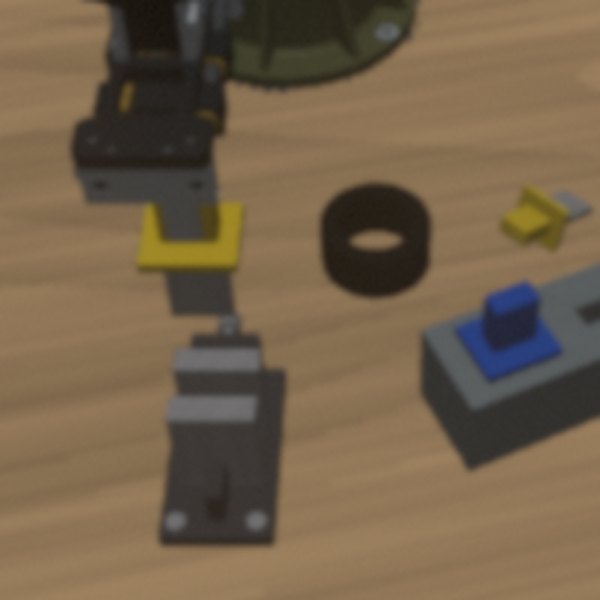

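The gauge hangs square above the clamp: its plate is at about (190,237) in the crop and the jaw gap at about (215,383). In the scene camera's frame it is aligned within about 0.5 mm in x and 1.5 mm in y, and within about 0.5° in yaw. I'm descending to about 6 mm above seating.

Emit:
move_arm --pt "-1 -0.02 0 0.2 0 0 0" --pt "-1 -0.02 0 0.5 0 0 0" --pt "-1 -0.02 0 0.8 0 0 0" --pt "-1 -0.02 0 1.0 0 0 0" --pt "-1 -0.02 0 1.2 0 0 0" --pt "-1 -0.02 0 1.4 0 0 0" --pt "-1 -0.02 0 1.7 0 0 0" --pt "-1 -0.02 0 2.0 0 0 0" --pt "-1 -0.02 0 2.3 0 0 0" --pt "-1 -0.02 0 2.5 0 0 0" --pt "-1 -0.02 0 2.7 0 0 0" --pt "-1 -0.02 0 2.7 0 0 0"

```text
time_s: 9.8
ee_pos: [0.5165, -0.1423, 0.0887]
eef_rot: [-3.14, -0.0, 1.335]
force: [0.2, -0.6, -2.8]
grip_width: 0.02
grip_force: 25.0
```

```bash
python3 go.py .5172 -.1415 .084 1.335
python3 - <<'E'
from h import *
im,d=ctrl.camera("scene"); W=world("scene",d)
hsv=cv2.cvtColor(im,cv2.COLOR_RGB2HSV)
m=(hsv[...,0]>20)&(hsv[...,0]<35)&(hsv[...,1]>120)&(np.hypot(W[...,0]-.517,W[...,1]+.141)<.06)
z=W[m][:,2]; print(m.sum(),np.percentile(z,[2,50,98]).round(4)); pl=m&(abs(W[...,2]-np.median(z))<.004)
print(cv2.minAreaRect((W[pl][:,:2]*1000).astype(np.float32)))
E
```

```text
t 9.8 pos [ 0.5165 -0.1423  0.0887] rpy [-3.1398e+00 -2.0000e-04  1.3348e+00] F [ 0.2 -0.6 -2.8] w 0.02 gf 25.0
row [0.019 0.01  0.095] [-0.0018 -0.0002 -0.0002]
371 [0.098  0.1029 0.112 ]
((518.1593627929688, -142.62026977539062), (60.00747299194336, 53.301631927490234), 79.64083862304688)
```

Emit:
move_arm --pt "-1 0.015 0.0 0.02 0 0 0" --pt "-1 0.015 0.0 0.04 0 0 0" --pt "-1 0.015 0.0 0.06 0 0 0" --pt "-1 0.015 0.0 0.075 0 0 0" --pt "-1 0.015 0.0 0.085 0 0 0" --pt "-1 0.015 0.0 0.09 0 0 0" --pt "-1 0.015 0.0 0.095 0 0 0" --pt "-1 0.015 0.0 0.095 0 0 0"

```text
time_s: 10.65
ee_pos: [0.5172, -0.1418, 0.0852]
eef_rot: [3.142, -0.0, 1.335]
force: [-0.1, 0.7, -3.7]
grip_width: 0.0201
grip_force: 25.0
```

Emit:
move_arm --pt "-1 0 0 0.01 0 0 0" --pt "-1 0 0 0.02 0 0 0" --pt "-1 0 0 0.025 0 0 0" --pt "-1 0 0 0.03 0 0 0" --pt "-1 0 0 0.03 0 0 0"

```text
time_s: 11.15
ee_pos: [0.5172, -0.1418, 0.084]
eef_rot: [3.141, 0.0, 1.335]
force: [-3.0, 1.5, 3.4]
grip_width: 0.0196
grip_force: 25.0
```

Emit:
move_arm --pt "-1 0 0 0.005 0 0 0" --pt "-1 0 0 0.01 0 0 0" --pt "-1 0 0 0.01 0 0 0"

```text
time_s: 11.45
ee_pos: [0.5172, -0.1418, 0.084]
eef_rot: [3.141, 0.0, 1.335]
force: [-6.9, 2.2, 10.7]
grip_width: 0.0197
grip_force: 25.0
```

```bash
python3 go.py .5172 -.1415 .084 1.335
python3 - <<'E'
from h import *
im,d=ctrl.camera("scene"); W=world("scene",d)
hsv=cv2.cvtColor(im,cv2.COLOR_RGB2HSV)
m=(hsv[...,0]>20)&(hsv[...,0]<35)&(hsv[...,1]>120)&(np.hypot(W[...,0]-.517,W[...,1]+.141)<.06)
z=W[m][:,2]; print(m.sum(),np.percentile(z,[2,50,98]).round(4)); pl=m&(abs(W[...,2]-np.median(z))<.004)
print(cv2.minAreaRect((W[pl][:,:2]*1000).astype(np.float32)))
cv2.imwrite("pics/s6.png",cv2.resize(im[150:290,190:330,::-1],None,fx=4,fy=4,interpolation=cv2.INTER_CUBIC))
E
```

```text
t 11.45 pos [ 0.5172 -0.1418  0.084 ] rpy [3.1412e+00 1.0000e-04 1.3348e+00] F [-6.9  2.2 10.7] w 0.0197 gf 25.0
row [ 0.006 -0.001  0.   ] [ 0.0004  0.0001 -0.0002]
382 [0.0921 0.0982 0.1064]
((517.6702270507812, -141.4869384765625), (59.71678161621094, 55.03329086303711), 76.40178680419922)
```

View pics/s6.png

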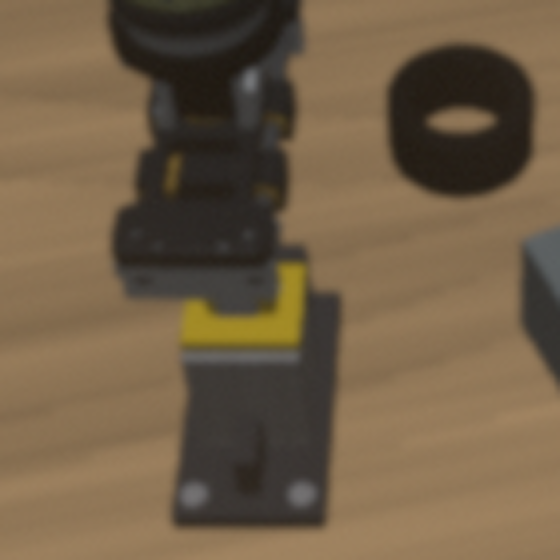

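It's seated: the plate top is at z 0.098, its centre is within 0.2 mm of the gap's, the angles match, and it presses with about 13 N. The picture shows the plate at (243,320) lying on the jaws. Releasing, then withdrawing upward.

Emit:
move_arm --pt "0.2 0 0 0 0 0 0" --pt "0.2 0 0 0 0 0 0" --pt "0.2 0 0 0 0 0 0" --pt "0.2 0 0 0 0 0 0" --pt "0.2 0 0 0 0 0 0" --pt "0.2 0 0 0 0 0 0"

```text
time_s: 12.1
ee_pos: [0.5172, -0.1418, 0.0831]
eef_rot: [3.142, -0.0, 1.335]
force: [0.5, -0.7, -0.3]
grip_width: 0.0564
grip_force: 0.0
```

Emit:
move_arm --pt "0.2 0 0 -0.2 0 0 0" --pt "0.2 0 0 -0.5 0 0 0" --pt "0.2 0 0 -0.9 0 0 0" --pt "0.2 0 0 -1.4 0 0 0" --pt "0.2 0 0 -2.0 0 0 0" --pt "0.2 0 0 -2.5 0 0 0" --pt "0.2 0 0 -3.0 0 0 0" --pt "0.2 0 0 -3.0 0 0 0" --pt "0.2 0 0 -3.0 0 0 0"

```text
time_s: 13.0
ee_pos: [0.5171, -0.1418, 0.2334]
eef_rot: [3.141, 0.0, 1.335]
force: [0.3, 0.4, -0.5]
grip_width: 0.0565
grip_force: 0.0
```

```bash
python3 go.py .5172 -.1415 .23 1.335
python3 - <<'E'
from h import *
im,d=ctrl.camera("scene"); W=world("scene",d)
hsv=cv2.cvtColor(im,cv2.COLOR_RGB2HSV)
m=(hsv[...,0]>20)&(hsv[...,0]<35)&(hsv[...,1]>120)&(np.hypot(W[...,0]-.517,W[...,1]+.141)<.06)
z=W[m][:,2]; print(m.sum(),np.percentile(z,[2,50,98]).round(4)); 
for z0 in(.098,.143):
    pl=m&(abs(W[...,2]-z0)<.003); print(z0,cv2.minAreaRect((W[pl][:,:2]*1000).astype(np.float32)),np.median(W[pl][:,2]))
cv2.imwrite("pics/s7.png",cv2.resize(im[80:290,190:470,::-1],None,fx=2.8,fy=2.8,interpolation=cv2.INTER_CUBIC))
E
```

```text
t 13.0 pos [ 0.5171 -0.1418  0.2334] rpy [3.1409e+00 1.0000e-04 1.3348e+00] F [ 0.3  0.4 -0.5] w 0.0565 gf 0.0
row [0.005 0.    0.069] [ 0.0007  0.0001 -0.0002]
787 [0.0942 0.1005 0.1448]
0.098 ((517.8373413085938, -141.83380126953125), (60.168087005615234, 54.90517044067383), 76.91059875488281) 0.09804872590479448
0.143 ((517.6893310546875, -141.74169921875), (34.344417572021484, 19.513896942138672), 78.37796020507812) 0.1428511041686932
```

View pics/s7.png

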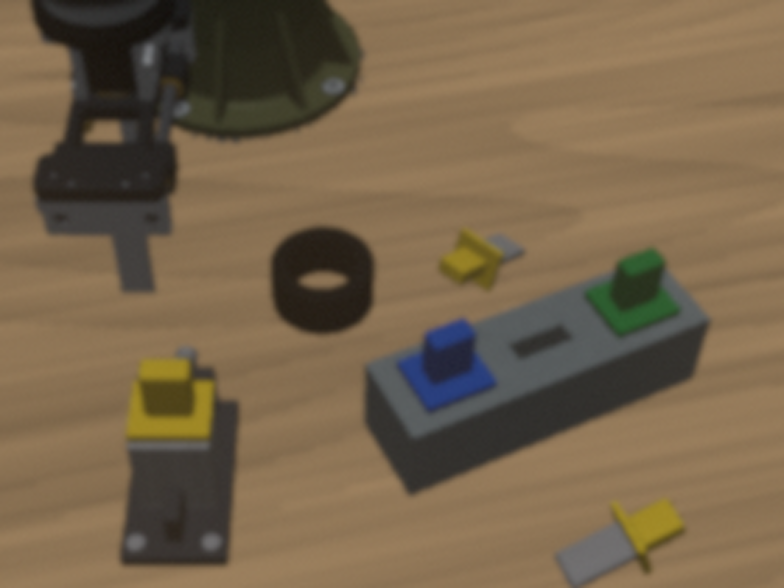

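The yellow gauge stands seated on the jaws at about (170,400). Green and blue are still in the stand, and the gripper is clear.

```bash
python3 -c "
from station import ctrl
print(ctrl.hand_in())"
```

```text
the job is handed in; nothing more can be done
None
```

The yellow gauge is seated in the clamp gap, centred within about 0.3 mm and square within about 1° by the camera, with its stop plate on both jaws; it is released, green and blue are still in the stand, and the job was handed in at about 13 s.

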